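# Zero the studio scale and peel off the top tray

## Task

Weigh the stuck top tray by taking it away: with the whole stack still on the scale, take the stylus from its wooden block, press the recessed zero key fully down with its tip for a moment, and stand the stylus back in the block. Then peel the top tray off by its tab, raising that corner first while the opposite corner stays down on the stack, and leave the lower trays where they are on the scale. Finish while still holding the tray in the gripper, level and right way up, about a hand's breadth (10 cm) above the middle of the plywood board: do not put it down or let go.

Things in the scene. Friction and masses are not known exactly. Their poses are not given: they have to be found in the camera images.
- scale: grey bench scale (all plain sizes here and below in mm), 260 long (own x) x 200 wide x 46 high, fixed. Origin under its middle, z up. A square steel weighing plate, top 40 above the bench, has its middle at own x = -30; the key panel, top face 46 above the bench, spans own x 65 to 135, with a dark display and the zero key's hole
- zero_key (a joint): travel of the zero key: 0 up, 0.004 m fully down; it is sprung, about 2 N to start moving and 4.2 N fully down, and rises when let go
- zero_key_top (a point): middle of the white round key's top face, 15.6 across, 3 mm below the panel's face inside a round hole of 18 diameter (too narrow for a finger); it moves down with the key. Pressed straight down
- lower: lower part of the stack: two nested white trays, loaded (about 1.5 kg), 140 x 140 over the flanges, 34 high, loose on the weighing plate. Origin at the middle of the underside, z up. Four sprung rubber studs inside, one mid-side each, grip the foot of the tray above with 4 to 9 N together over its first 6 mm or so of rise, then let go
- tray: top tray of the stack: shallow, white, empty, two floor ribs, about 0.12 kg. Origin at the middle of the foot's underside, z up. Foot 118 x 118, nested 10 deep; flange 140 x 140, underside 10 and top 13 above the origin. Nested, its origin is 24 above that of lower. The corner towards own +x +y (45 degrees) has an ear with the upright tab
- tab (a point): point on the tray's upright tab, 22 above the flange's top, 12 below the tab's top (own x = y = 71, z = 35 from the tray's origin). The tab is a fin 10 thick, 28 long, 34 high, its length along the tray's diagonal (45 degrees between own x and y), so fingers close across the diagonal. A firm grip (60 N) is harmless and keeps the tray level when held by the tab alone
- far_corner (a point): the flange's corner opposite the tab, on the flange's underside (own x = y = -70, z = 10): the point about which the tray tips while it is peeled
- block: wooden holder, 75 x 75 x 75, fixed, origin under its middle, z up; an upright through hole of 16 diameter in the middle of its top
- stylus: stylus hanging upright in the block's hole: origin at its tip, own z towards the handle. Steel shaft 8 diameter and 70 long, then a brass collar 28 diameter and 6 thick which rests on the block's top (tip then 5 above the bench), then a square wooden handle 14 x 14, sides along own x and y, from 76 to 140 above the tip. About 50 g
- board: bare plywood board lying flat, 180 (own x) x 160 x 9 thick, fixed, origin under its middle
- bowl: bystander: white bowl, 120 across and 45 high, origin under its middle; leave alone
- mallet: bystander: wooden mallet lying down, head 50 x 85 x 50, handle 22 thick towards own -x to 150 from the origin under the head's middle; leave alone
- tile: bystander: terracotta tile 80 x 80 x 12, origin under its middle; leave alone

How it is judged:
By the outcome, as a careful person would: the job done as asked, in the order asked, and still so for the second after the job is handed in, while the arm keeps its last pose, push and grip.
It also fails if it takes over 72 s, if anything falls off the work surface, if the arm or the gripper's body presses on something with over 40 N, if the wrist force passes 120 N, or if a joint passes its speed limit or range.

## Robot

A 6-joint arm with a two-finger parallel gripper is mounted at the origin on the work surface. World frame = base frame: x ahead of the robot, y to its left, z up, the work surface at z = 0. Lengths are in m, angles in rad, forces in N, time in s.
With the tool pointing down it reaches from about 0.275 to 0.875 m from the base axis. Payload 12.5 kg.
Tool frame: the origin (TCP) lies on the centre line of the jaws, within the pads' length; the fingertips stand 19 mm ahead of it and the grasp point (between the pads) is the TCP; z points along the fingers, y is the line along which they close (so a half turn about z gives the same grasp; the last joint's range is limited). The gripper opens to 85 mm and grips with 20 to 120 N. Pads are 22 mm wide; open, the fingers measure 114 mm over their backs; the gripper's body (76 mm by 85 mm) begins 54 mm behind the grasp point. The pads swing forward as they close: fully open they stand 13 mm farther back than shut.
Start: joints at [-0.085, 0.351, 1.652, -0, 1.139, -0.085], TCP at [0.55, 0, 0.25] pointing down, gripper open.
Joint ranges: [-2.75, 2.75], [-0.79, 2.1], [0.01, 2.65], [-1.57, 4.71], [0.07, 3.14], [-2.87, 2.87]. Speed limits (rad/s): [2.22, 2.22, 2.79, 3.14, 3.14, 3.14].

## Interface

Orientations are given as a unit quaternion [x, y, z, w].
In Python, from plant import read_state, read_camera, camera_params, close_job gives the robot as it stands.
- The arm moves only by the tool step_arm, never from a script. Its argument "steps" is a list of rows, each a list of 6 numbers: the shift along the tool's x, y, z each as a share of 75 cm, from -1 to 1, then the turn, a rotation vector about the tool's x, y, z each as a share of 30 degrees, from -1 to 1. In form: [[tx, ty, tz, ax, ay, az], ...]. A call has exactly 10 rows; each row shifts and turns the commanded pose from where the row before left it, along the tool's axes as they then stand; what a row does not reach is not made up. A row lasts 1/8 s, in which the tool goes at most 62.5 mm and 10.7 degrees, less where a joint would pass 70% of its speed; a pose out of reach is approached as far as the arm can. A call with a number of a shift or a turn outside -1 to 1 is refused whole. A call with a gripper value outside its range is refused whole. "gripper" is the opening, from -1 (shut) to 1 (fully open), set as the call begins (left out, the last holds). The fingers move at their own pace and stop on an object; "newtons" is the grip in N (left out, the last holds). Time passes only in rows, so rows that do not move let the fingers close, or fill a call up. It gives the time, the measured TCP pose, the force, the opening and the grip force at its end, in the units of the state.
- read_state(): the state, without advancing time (a new reading comes with each control period).
- read_camera(name): name is "scene" or "side" or "wrist"; returns (picture, depth): 480x640x3 uint8, blue, green, red; 480x640 float32, m along the optical axis (not along the pixel's ray), 0 where there is no reading.
- camera_params(name): a dict with "camera_matrix" (3x3 intrinsics, pixels), "eye" and "rotation" of the camera in the world. Camera axes: x right, y up, looking along -z (the intrinsics and any distortion apply to the point x, -y, -z); pixel columns grow to the right and rows downward; lengths in m; the calibration is good to about 2 mm. A picture is of the moment at which its call begins: read the wrist's pose just before it. camera_params takes no time and is no camera call; for the wrist camera it gives the pose at the moment of the call.
- close_job(): hands the job in; it is judged then, once.
The state is a dict: "clock": time; "joint_positions": joint angles; "joint_velocities": joint speeds; "effort": joint torques, N m; "tool_pos": TCP position; "orientation": TCP orientation; "contact_force": force on the tool from outside, world axes, zero at the start; "ft_torque": the same for the moment, N m; "opening": opening from 0.0 (shut) to 1.0 (fully open); "grasp_force": force on a finger pad.
Only numpy, scipy, OpenCV 4.12 (cv2) and the standard library are available. Lean on these libraries where they do the work, as an engineer would, in place of code of your own. Each camera call takes 0.05 s, during which the arm holds its last target. There are 200 camera calls.

## Working session

There is one attempt and no reset: what is moved stays moved. The work goes in short steps, Python scripts to look and compute and a tool call to move; the robot and the scene stay as the last step left them, time stands still between calls to the robot, and variables do not carry over. Pictures are saved under pics/ and viewed, at most 10 in all, crops included, and the job is handed in when it is done.

Besides the shell and the picture viewer there is one more tool, called after "Call:" in YAML: its name, and indented under it one key for each argument. step_arm: Moves the arm, as the interface text tells. Its arguments: {"type":"object","properties":{"steps":{"type":"array"},"gripper":{"type":"number"},"newtons":{"type":"number"}},"required":["steps"]}

```bash
ls; mkdir -p pics
python3 - <<'E'
from plant import *
import cv2,numpy as np
for n in ["scene","side"]:
    p,d=read_camera(n); c=camera_params(n)
    cv2.imwrite(f"pics/{n}0.png",p); np.savez(f"pics/{n}0.npz",p=p,d=d,**c)
    print(n,c)
print(read_state())
E
```

```text
pics
scene {'camera_matrix': array([[482.79005968,   0.        , 314.04299209],
       [  0.        , 482.79005968, 233.23292013],
       [  0.        ,   0.        ,   1.        ]]), 'eye': array([1.23567819, 0.09628894, 0.76182858]), 'rotation': array([0.25360714, 0.29212134, 0.69770346, 0.60295806])}
side {'camera_matrix': array([[472.04680295,   0.        , 325.65631304],
       [  0.        , 472.04680295, 242.10719491],
       [  0.        ,   0.        ,   1.        ]]), 'eye': array([0.35029783, 0.61087536, 0.71532853]), 'rotation': array([-0.06012357,  0.37096865,  0.91740025, -0.13093582])}
{'clock': 0.1, 'joint_positions': array([-8.45811348e-02,  3.51217877e-01,  1.65236753e+00, -1.30908819e-05,
        1.13912108e+00, -8.46255991e-02]), 'joint_velocities': array([-0.00085241, -0.00045814, -0.00073383,  0.00055662,  0.00151334,
       -0.00072205]), 'effort': array([ 7.48983075e-04, -5.06837368e+01, -2.91875267e+01, -4.43532826e-05,
        2.64409253e-03,  5.99887670e-06]), 'tool_pos': array([5.49712440e-01, 5.73972344e-05, 2.49789966e-01]), 'orientation': array([ 7.07089012e-01,  7.07124331e-01, -3.63659284e-04, -4.21838541e-04]), 'contact_force': array([-0.43329143, -0.68729154, -0.02495632]), 'ft_torque': array([0.01896509, 0.02557091, 0.03697332]), 'grasp_force': 0.0, 'opening': 0.9987862542263222}
```

View pics/scene0.png

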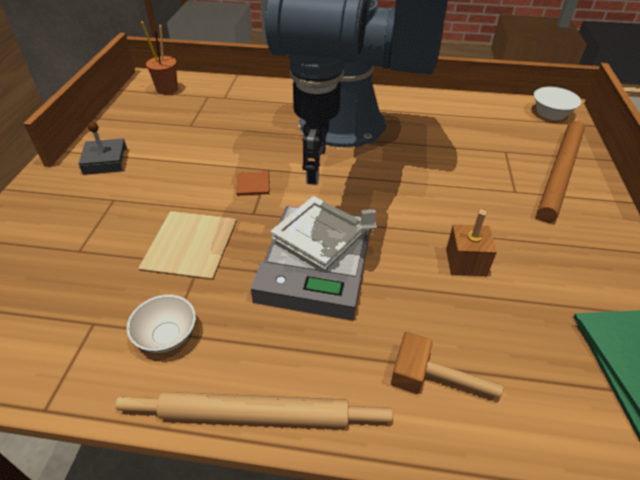

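View pics/side0.png

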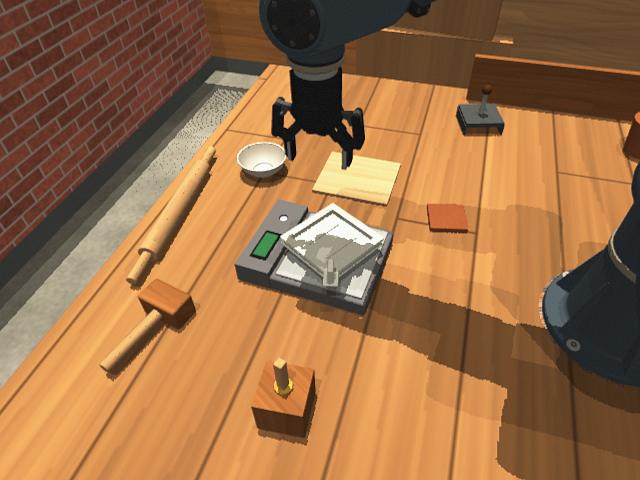

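The scene view shows the key at (281,280), the display at (323,285), the tab at (369,218), the stylus handle top at (481,212) and the board at (188,244). In the side view the key is at (284,218), the tab at (330,272), the stylus at (281,362) and the board at (358,178).

```bash
cat > h.py <<'E'
from plant import *
import cv2,numpy as np
from scipy.spatial.transform import Rotation as R
def rot(c):
    r=np.array(c["rotation"]); return R.from_quat(r).as_matrix() if r.size==4 else r
def cloud(d,c):
    K=c["camera_matrix"]; v,u=np.mgrid[:480,:640]
    P=np.stack([(u-K[0,2])/K[0,0]*d,-(v-K[1,2])/K[1,1]*d,-d],-1)
    return P@rot(c).T+c["eye"]
def plane(uv,z,c):
    K=c["camera_matrix"]; r=rot(c)@np.array([(uv[0]-K[0,2])/K[0,0],-(uv[1]-K[1,2])/K[1,1],-1])
    return c["eye"]+r*(z-c["eye"][2])/r[2]
def proj(P,c):
    K=c["camera_matrix"]; q=rot(c).T@(np.array(P)-c["eye"]); return K[0,0]*q[0]/-q[2]+K[0,2],K[1,1]*q[1]/q[2]+K[1,2]
E
python3 - <<'E'
from h import *
np.set_printoptions(precision=4,suppress=True)
pix={"scene":dict(key=(281,280,.043),tab=(369,212,.111),sty=(481,212,.145),block=(471,238,.075),board=(188,244,.009),disp=(323,285,.046)),
"side":dict(key=(284,218,.043),tab=(331,258,.111),sty=(281,361,.145),block=(284,385,.075),board=(358,178,.009),disp=(265,245,.046))}
for n in pix:
    f=np.load(f"pics/{n}0.npz"); d=f["d"]; W=cloud(d,f); W[d==0]=np.nan; p=f["p"].astype(int)
    print("==",n); ctr={}
    for k,(u,v,z) in pix[n].items(): ctr[k]=plane((u,v),z,f); print(k,ctr[k],"depth",W[v,u])
    def band(nm,c,rad,lo,hi,m=None):
        s=(np.hypot(W[...,0]-c[0],W[...,1]-c[1])<rad)&(W[...,2]>lo)&(W[...,2]<hi)
        if m is not None: s&=m
        q=W[s]
        if len(q)<4: print(nm,len(q));return
        (cx,cy),(w,h),a=cv2.minAreaRect(q[:,:2].astype(np.float32)*1000)
        print(nm,len(q),"mean",q.mean(0),"rect",round(cx,1),round(cy,1),round(w,1),round(h,1),round(a,1))
    band("blocktop",ctr["block"],.07,.070,.079)
    band("handle",ctr["block"],.04,.088,.150)
    band("handletop",ctr["block"],.04,.138,.152)
    band("tab",ctr["tab"],.04,.088,.12)
    m=(p.sum(2)>330)
    band("flange",(ctr["tab"]+0)[:2]+[0,-.1],.16,.073,.081)
    band("panel",ctr["disp"],.14,.043,.049,)
    band("key",ctr["key"],.02,.035,.05,p.min(2)>140)
    b=(p[...,2]>170)&(p[...,1]>140)&(p[...,0]>90)
    band("board",ctr["board"],.15,.005,.014,b)
E
```

```text
== scene
key [ 0.6483 -0.0527  0.043 ] depth [ 0.6485 -0.0527  0.0433]
tab [0.5032 0.1025 0.111 ] depth [0.5024 0.1025 0.1103]
sty [0.5102 0.3139 0.145 ] depth [0.5111 0.3136 0.1457]
block [0.511  0.3108 0.075 ] depth [0.5181 0.3087 0.0817]
board [ 0.55   -0.2794  0.009 ] depth [ 0.5524 -0.2781  0.0116]
disp [0.6513 0.0295 0.046 ] depth [0.6526 0.0297 0.0477]
blocktop 908 mean [0.5154 0.3159 0.0751] rect 509.7 316.9 78.5 76.0 4.3
handle 205 mean [0.5144 0.3157 0.1216] rect 510.9 316.7 14.0 19.0 74.4
handletop 54 mean [0.512  0.3163 0.1438] rect 510.1 316.9 13.8 17.1 73.2
tab 158 mean [0.504  0.1017 0.1026] rect 501.8 101.9 12.5 28.9 15.1
flange 1457 mean [0.5318 0.0082 0.077 ] rect 525.8 15.9 161.3 157.0 59.8
panel 2862 mean [ 0.6528 -0.0032  0.0464] rect 613.7 -1.5 200.7 151.8 86.7
key 48 mean [ 0.6479 -0.0541  0.0432] rect 650.0 -54.3 19.7 15.2 11.4
board 4244 mean [ 0.5496 -0.2776  0.0094] rect 543.1 -277.9 160.0 182.7 89.0
== side
key [ 0.6486 -0.0558  0.043 ] depth [ 0.6487 -0.056   0.0428]
tab [0.5052 0.085  0.111 ] depth [0.517  0.0451 0.0651]
sty [0.5095 0.3141 0.145 ] depth [0.5096 0.3137 0.1444]
block [0.5111 0.3134 0.075 ] depth [0.5061 0.3226 0.0949]
board [ 0.5409 -0.2702  0.009 ] depth [ 0.5402 -0.2671  0.0115]
disp [0.6565 0.0308 0.046 ] depth [0.6563 0.0312 0.0465]
blocktop 2085 mean [0.5089 0.3225 0.0749] rect 511.4 317.0 75.8 76.6 4.9
handle 350 mean [0.5094 0.3205 0.1236] rect 510.9 317.5 14.8 14.9 77.3
handletop 116 mean [0.5105 0.3185 0.1438] rect 511.1 317.3 14.0 14.2 73.5
tab 113 mean [0.5011 0.1076 0.1061] rect 502.6 103.4 8.7 29.0 15.4
flange 1724 mean [0.5251 0.0145 0.0767] rect 526.0 18.2 165.6 162.6 61.3
panel 2264 mean [0.6541 0.0041 0.0462] rect 637.8 -2.6 202.8 102.9 86.1
key 36 mean [ 0.6494 -0.0538  0.0436] rect 648.7 -53.0 14.7 20.3 22.5
board 2889 mean [ 0.5412 -0.2712  0.0089] rect 545.2 -277.3 162.6 180.5 89.4
```

Call:
step_arm:
  steps:
    - [0.0604,-0.0074,0,0,0,0]
    - [0.0604,-0.0074,0,0,0,0]
    - [0.0604,-0.0074,0,0,0,0]
    - [0.0604,-0.0074,0,0,0,0]
    - [0.0604,-0.0074,0,0,0,0]
    - [0.0604,-0.0074,0,0,0,0]
    - [0.0604,-0.0074,0,0,0,0]
    - [0,0,0,0,0,0.275]
    - [0,0,0,0,0,0.275]
    - [0,0,0,0,0,0]
  gripper: 1
  newtons: 60

```text
clock: 1.35
tool_pos: [0.511, 0.3171, 0.2499]
orientation: [0.801, 0.599, -0.0, -0.0]
contact_force: [0.1, 0.0, -0.7]
opening: 1.005
grasp_force: 0.0
```

Call:
step_arm:
  steps:
    - [0,0,0.03,0,0,0]
    - [0,0,0.04,0,0,0]
    - [0,0,0.04,0,0,0]
    - [0,0,0.03,0,0,0]
    - [0,0,0.02,0,0,0]
    - [0,0,0.01,0,0,0]
    - [0,0,0.01,0,0,0]
    - [0,0,0,0,0,0]
    - [0,0,0,0,0,0]
    - [0,0,0,0,0,0]

```text
clock: 2.6
tool_pos: [0.5113, 0.3172, 0.1157]
orientation: [0.801, 0.598, 0.0, 0.0]
contact_force: [-0.4, 0.1, 0.2]
opening: 0.997
grasp_force: 0.0
```

Call:
step_arm:
  steps:
    - [0,0,0,0,0,0]
    - [0,0,0,0,0,0]
    - [0,0,0,0,0,0]
    - [0,0,0,0,0,0]
    - [0,0,0,0,0,0]
    - [0,0,0,0,0,0]
    - [0,0,0,0,0,0]
    - [0,0,0,0,0,0]
    - [0,0,0,0,0,0]
    - [0,0,0,0,0,0]
  gripper: -1
  newtons: 60

```text
clock: 3.85
tool_pos: [0.5111, 0.3171, 0.1153]
orientation: [0.801, 0.598, -0.0, -0.0]
contact_force: [0.6, -0.2, 0.2]
opening: 0.155
grasp_force: 58.7
```

Call:
step_arm:
  steps:
    - [0,0,-0.01,0,0,0]
    - [0,0,-0.02,0,0,0]
    - [0,0,-0.03,0,0,0]
    - [0,0,-0.04,0,0,0]
    - [0,0,-0.04,0,0,0]
    - [0,0,-0.03,0,0,0]
    - [0,0,-0.01,0,0,0]
    - [0,0,0,0,0,0]
    - [0,0,0,0,0,0]
    - [0,0,0,0,0,0]

```text
clock: 5.1
tool_pos: [0.5109, 0.317, 0.2495]
orientation: [0.801, 0.598, -0.001, -0.0]
contact_force: [0.4, 0.4, -0.4]
opening: 0.156
grasp_force: 58.7
```

Call:
step_arm:
  steps:
    - [-0.024,0.018,0,0,0,0]
    - [-0.0469,0.0351,0,0,0,0]
    - [-0.0469,0.0351,0,0,0,0]
    - [-0.0469,0.0351,0,0,0,0]
    - [-0.0469,0.0351,0,0,0,0]
    - [-0.0469,0.0351,0,0,0,0]
    - [-0.0469,0.0351,0,0,0,0]
    - [-0.0469,0.0351,0,0,0,0]
    - [-0.0469,0.0351,0,0,0,0]
    - [-0.023,0.0171,0,0,0,0]

```text
clock: 6.35
tool_pos: [0.6485, -0.0568, 0.2499]
orientation: [0.802, 0.597, -0.0, -0.0]
contact_force: [0.4, 0.3, -1.3]
opening: 0.152
grasp_force: 58.7
```

Call:
step_arm:
  steps:
    - [0,0,0.02,0,0,0]
    - [0,0,0.03,0,0,0]
    - [0,0,0.02,0,0,0]
    - [0,0,0.01,0,0,0]
    - [0,0,0,0,0,0]
    - [0,0,0,0,0,0]
    - [0,0,0,0,0,0]
    - [0,0,0,0,0,0]
    - [0,0,0,0,0,0]
    - [0,0,0,0,0,0]

```text
clock: 7.6
tool_pos: [0.6484, -0.0538, 0.1903]
orientation: [0.801, 0.598, -0.0, 0.0]
contact_force: [0.2, 0.5, -0.9]
opening: 0.153
grasp_force: 58.7
```

Run:
```python
from h import *
s=read_state(); print(s["tool_pos"],s["orientation"],s["opening"])
out=[]
for n in ["scene","side"]:
    p,d=read_camera(n); c=camera_params(n); np.savez(f"pics/{n}1.npz",p=p,d=d,**c)
    t=s["tool_pos"]; tip=proj([t[0],t[1],t[2]-.11],c); key=proj([.649,-.0537,.043],c); print(n,tip,key)
    u,v=map(int,key); x0,y0=max(u-50,0),max(v-75,0)
    out.append(cv2.resize(p[y0:y0+100,x0:x0+100],(400,400),interpolation=cv2.INTER_CUBIC)); print(x0,y0)
cv2.imwrite("pics/k1.png",np.hstack(out))
```

```text
[ 0.64837309 -0.05377399  0.1903168 ] [ 8.01247564e-01  5.98332968e-01 -2.24221893e-06  7.08251293e-06] 0.15295313725240972
scene (np.float64(279.532275117199), np.float64(267.15645626789393)) (np.float64(280.44254716287514), np.float64(280.2243787220816))
230 205
side (np.float64(282.3525824877482), np.float64(205.19764428686224)) (np.float64(283.4692943574502), np.float64(218.606491118255))
233 143
```

View pics/k1.png

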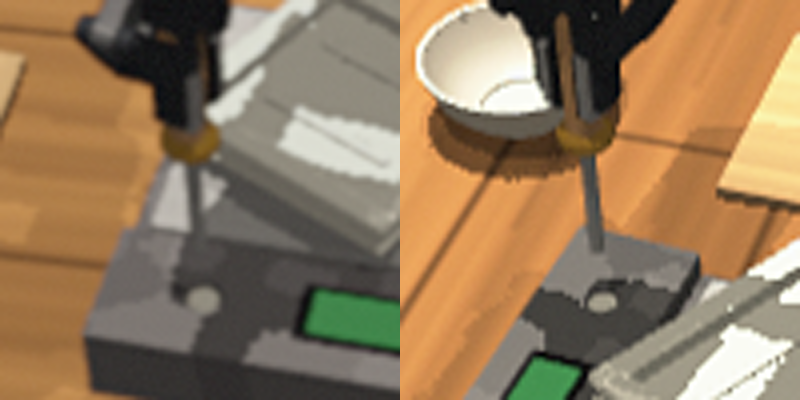

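The tip hangs about 37 mm above the key at left-crop (197,238). The key is at (203,300), so the two line up within 1 mm in both views. Next I lower the stylus.

Call:
step_arm:
  steps:
    - [0,0.0008,0.015,0,0,0]
    - [0,0,0.015,0,0,0]
    - [0,0,0.01,0,0,0]
    - [0,0,0.005,0,0,0]
    - [0,0,0.003,0,0,0]
    - [0,0,0.002,0,0,0]
    - [0,0,0.001,0,0,0]
    - [0,0,0.001,0,0,0]
    - [0,0,0,0,0,0]
    - [0,0,0,0,0,0]

```text
clock: 8.95
tool_pos: [0.6491, -0.054, 0.1515]
orientation: [0.801, 0.598, 0.0, 0.0]
contact_force: [-0.4, 0.3, 2.3]
opening: 0.158
grasp_force: 59.2
```

Call:
step_arm:
  steps:
    - [0,0,0.0013,0,0,0]
    - [0,0,0.0013,0,0,0]
    - [0,0,0.0013,0,0,0]
    - [0,0,0,0,0,0]
    - [0,0,0,0,0,0]
    - [0,0,0,0,0,0]
    - [0,0,0,0,0,0]
    - [0,0,0,0,0,0]
    - [0,0,0,0,0,0]
    - [0,0,0,0,0,0]

```text
clock: 10.2
tool_pos: [0.6492, -0.054, 0.1491]
orientation: [0.801, 0.598, 0.0, 0.0]
contact_force: [-1.5, 0.6, 7.1]
opening: 0.152
grasp_force: 60.2
```

Call:
step_arm:
  steps:
    - [0,0,0.0013,0,0,0]
    - [0,0,0,0,0,0]
    - [0,0,0,0,0,0]
    - [0,0,0,0,0,0]
    - [0,0,0,0,0,0]
    - [0,0,0,0,0,0]
    - [0,0,0,0,0,0]
    - [0,0,0,0,0,0]
    - [0,0,0,0,0,0]
    - [0,0,0,0,0,0]

```text
clock: 11.45
tool_pos: [0.6494, -0.054, 0.1489]
orientation: [0.801, 0.598, 0.001, 0.001]
contact_force: [-3.3, 0.5, 14.6]
opening: 0.157
grasp_force: 61.0
```

Fully down (stiff, 14.6 N). Back up and over to the block.

Call:
step_arm:
  steps:
    - [0,0,-0.005,0,0,0]
    - [0,0,-0.01,0,0,0]
    - [0,0,-0.02,0,0,0]
    - [0,0,-0.03,0,0,0]
    - [0,0,-0.03,0,0,0]
    - [0,0,-0.025,0,0,0]
    - [0,0,-0.016,0,0,0]
    - [0,0,0,0,0,0]
    - [0,0,0,0,0,0]
    - [0,0,0,0,0,0]

```text
clock: 12.7
tool_pos: [0.6487, -0.0539, 0.2485]
orientation: [0.801, 0.598, -0.0, -0.0]
contact_force: [0.0, -0.7, -0.2]
opening: 0.154
grasp_force: 58.9
```

Call:
step_arm:
  steps:
    - [0.024,-0.018,0,0,0,0]
    - [0.0469,-0.0351,0,0,0,0]
    - [0.0469,-0.0351,0,0,0,0]
    - [0.0469,-0.0351,0,0,0,0]
    - [0.0469,-0.0351,0,0,0,0]
    - [0.0469,-0.0351,0,0,0,0]
    - [0.0469,-0.0351,0,0,0,0]
    - [0.0469,-0.0351,0,0,0,0]
    - [0.0469,-0.0351,0,0,0,0]
    - [0.023,-0.0179,0,0,0,0]

```text
clock: 13.95
tool_pos: [0.5094, 0.3194, 0.2492]
orientation: [0.801, 0.599, -0.0, -0.0]
contact_force: [0.6, -0.2, 0.6]
opening: 0.154
grasp_force: 58.9
```

Call:
step_arm:
  steps:
    - [0,0,0.01,0,0,0]
    - [0,0,0.02,0,0,0]
    - [0,0,0.02,0,0,0]
    - [0,0,0.015,0,0,0]
    - [0,0,0,0,0,0]
    - [0,0,0,0,0,0]
    - [0,0,0,0,0,0]
    - [0,0,0,0,0,0]
    - [0,0,0,0,0,0]
    - [0,0,0,0,0,0]

```text
clock: 15.2
tool_pos: [0.5111, 0.3171, 0.2007]
orientation: [0.801, 0.598, 0.0, 0.0]
contact_force: [-0.4, 1.0, -0.7]
opening: 0.152
grasp_force: 58.9
```

Run:
```python
from h import *
s=read_state(); print(s["tool_pos"],s["orientation"],s["opening"])
out=[]
for n in ["scene","side"]:
    p,d=read_camera(n); c=camera_params(n)
    t=s["tool_pos"]; tip=proj([t[0],t[1],t[2]-.11],c); hole=proj([.5109,.3171,.075],c); print(n,tip,hole)
    u,v=map(int,hole); x0,y0=max(u-50,0),max(v-75,0)
    out.append(cv2.resize(p[y0:y0+100,x0:x0+100],(400,400),interpolation=cv2.INTER_CUBIC)); print(x0,y0)
cv2.imwrite("pics/b1.png",np.hstack(out))
```

```text
[0.51114964 0.31713671 0.20070595] [8.01246535e-01 5.98334344e-01 5.06578384e-05 2.14917359e-05] 0.15163672702541003
scene (np.float64(476.06411016048327), np.float64(232.8026171930842)) (np.float64(474.1842246251838), np.float64(238.2934770201937))
424 163
side (np.float64(282.2244519565135), np.float64(382.07399005057096)) (np.float64(283.2472276379833), np.float64(387.30659738669))
233 312
```

View pics/b1.png

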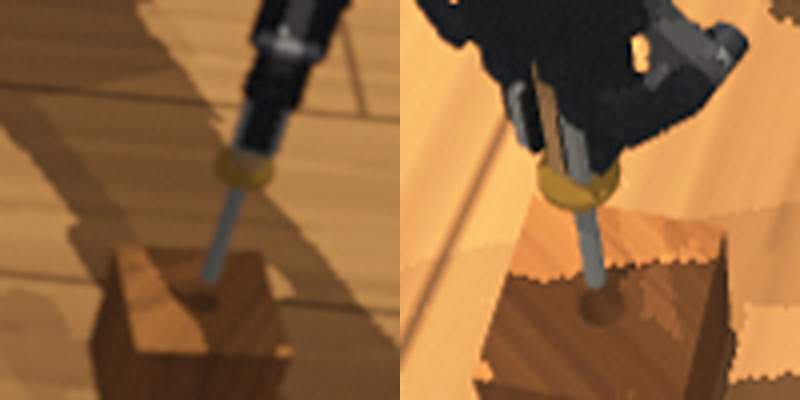

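The tip is about 15 mm above the hole (left crop 208,280 over 200,300; right crop 594,285 over 602,306), and the predicted positions match. Inserting.

Call:
step_arm:
  steps:
    - [0,0,0.01,0,0,0]
    - [0,0,0.02,0,0,0]
    - [0,0,0.02,0,0,0]
    - [0,0,0.02,0,0,0]
    - [0,0,0.02,0,0,0]
    - [0,0,0.015,0,0,0]
    - [0,0,0.005,0,0,0]
    - [0,0,0.002,0,0,0]
    - [0,0,0,0,0,0]
    - [0,0,0,0,0,0]

```text
clock: 16.55
tool_pos: [0.5113, 0.3172, 0.1171]
orientation: [0.801, 0.598, 0.0, 0.0]
contact_force: [-0.2, 0.5, 0.1]
opening: 0.155
grasp_force: 58.9
```

Call:
step_arm:
  steps:
    - [0,0,0.001,0,0,0]
    - [0,0,0.001,0,0,0]
    - [0,0,0,0,0,0]
    - [0,0,0,0,0,0]
    - [0,0,0,0,0,0]
    - [0,0,0,0,0,0]
    - [0,0,0,0,0,0]
    - [0,0,0,0,0,0]
    - [0,0,0,0,0,0]
    - [0,0,0,0,0,0]

```text
clock: 17.8
tool_pos: [0.5112, 0.3172, 0.1153]
orientation: [0.801, 0.598, 0.0, 0.0]
contact_force: [0.6, 1.0, 4.3]
opening: 0.153
grasp_force: 59.4
```

Call:
step_arm:
  steps:
    - [0,0,0,0,0,0]
    - [0,0,0,0,0,0]
    - [0,0,0,0,0,0]
    - [0,0,0,0,0,0]
    - [0,0,0,0,0,0]
    - [0,0,0,0,0,0]
    - [0,0,0,0,0,0]
    - [0,0,0,0,0,0]
    - [0,0,0,0,0,0]
    - [0,0,0,0,0,0]
  gripper: 1

```text
clock: 19.05
tool_pos: [0.5111, 0.3171, 0.1151]
orientation: [0.801, 0.598, -0.0, 0.0]
contact_force: [-0.2, 0.6, -1.0]
opening: 0.996
grasp_force: 0.0
```

Call:
step_arm:
  steps:
    - [0,0,-0.01,0,0,0]
    - [0,0,-0.03,0,0,0]
    - [0,0,-0.04,0,0,0]
    - [0,0,-0.04,0,0,0]
    - [0,0,-0.04,0,0,0]
    - [0,0,-0.02,0,0,0]
    - [0,0,0,0,0,-0.35]
    - [0,0,0,0,0,-0.35]
    - [0,0,0,0,0,-0.35]
    - [0,0,0,0,0,0]

```text
clock: 20.3
tool_pos: [0.511, 0.317, 0.2498]
orientation: [0.609, 0.793, -0.0, -0.0]
contact_force: [-0.2, -0.1, 0.2]
opening: 0.998
grasp_force: 0.0
```

Call:
step_arm:
  steps:
    - [-0.039,-0.0122,0,0,0,0]
    - [-0.039,-0.0122,0,0,0,0]
    - [-0.039,-0.0122,0,0,0,0]
    - [-0.039,-0.0122,0,0,0,0]
    - [-0.039,-0.0122,0,0,0,0]
    - [-0.039,-0.0122,0,0,0,0]
    - [-0.039,-0.0122,0,0,0,0]
    - [0,0,0,0,0,0]
    - [0,0,0,0,0,0]
    - [0,0,0,0,0,0]

```text
clock: 21.55
tool_pos: [0.5022, 0.1035, 0.2501]
orientation: [0.609, 0.793, -0.0, -0.0]
contact_force: [0.3, -0.1, -0.2]
opening: 1.002
grasp_force: 0.0
```

Run:
```python
from h import *
np.set_printoptions(precision=4,suppress=True)
s=read_state(); print(s["tool_pos"],s["orientation"])
for n in ["wrist","scene","side"]:
    c=camera_params(n); p,d=read_camera(n); W=cloud(d,c); W[d==0]=np.nan
    if n=="wrist": cv2.imwrite("pics/w2.png",p); print(proj([.502,.1027,.111],c))
    def band(nm,c0,rad,lo,hi):
        q=W[(np.hypot(W[...,0]-c0[0],W[...,1]-c0[1])<rad)&(W[...,2]>lo)&(W[...,2]<hi)]
        if len(q)<4: print(n,nm,len(q));return
        (cx,cy),(w,h),a=cv2.minAreaRect(q[:,:2].astype(np.float32)*1000)
        print(n,nm,len(q),q.mean(0),"rect",np.round([cx,cy,w,h,a],1))
    band("tabtop",(.502,.103),.03,.107,.118); band("tab",(.502,.103),.03,.088,.118)
    band("flange",(.528,.006),.115,.073,.081)
    band("handletop",(.511,.317),.04,.138,.152)
```

```text
[0.5022 0.1035 0.2501] [ 0.6089  0.7933 -0.     -0.0001]
(np.float64(317.2747835988873), np.float64(233.25401783994528))
wrist tabtop 511 [0.5016 0.102  0.1104] rect [501.7 101.5   9.7  27.9  14.9]
wrist tab 574 [0.5012 0.1034 0.109 ] rect [501.7 101.6   9.9  28.   14.7]
wrist flange 8376 [0.5245 0.0177 0.0767] rect [524.4  17.6 162.2 162.1  60.2]
wrist handletop 0
scene tabtop 61 [0.5023 0.1016 0.1105] rect [501.6 101.6  11.2  27.7  13. ]
scene tab 161 [0.5041 0.1014 0.1025] rect [502.5 101.8  12.   28.4   8.7]
scene flange 1447 [0.5317 0.0077 0.0771] rect [527.3  14.1 159.9 153.   59.7]
scene handletop 58 [0.5134 0.3162 0.1436] rect [511.5 316.5  14.   15.6  80.6]
side tabtop 73 [0.502  0.1039 0.1108] rect [502.8 102.6   8.5  28.4  16. ]
side tab 117 [0.5011 0.1079 0.1059] rect [502.8 102.6   8.7  28.4  15.6]
side flange 1694 [0.5254 0.0138 0.0767] rect [525.7  16.6 160.9 161.   60.4]
side handletop 119 [0.5119 0.3183 0.1438] rect [512.3 317.1  13.9  15.   70.9]
```

View pics/w2.png

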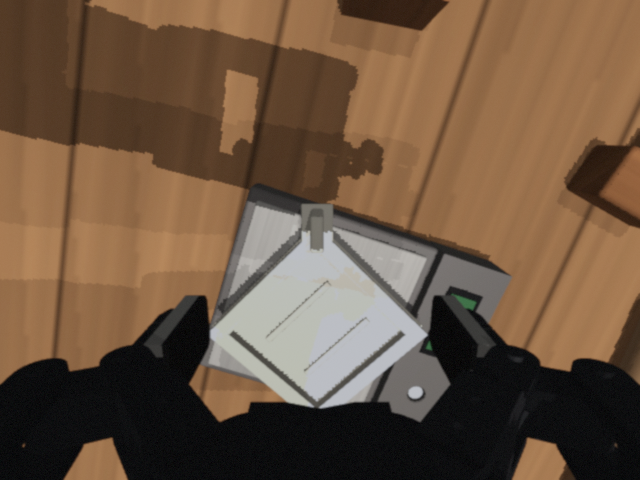

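The wrist view has the tab at (317,228), lined up with the tool's diagonal. The fin centre is near (0.5019, 0.1018), and the stylus stands in its block. I descend and grip.

Call:
step_arm:
  steps:
    - [-0.0021,-0.001,0.02,0,0,0]
    - [0,0,0.04,0,0,0]
    - [0,0,0.04,0,0,0]
    - [0,0,0.04,0,0,0]
    - [0,0,0.03,0,0,0]
    - [0,0,0.02,0,0,0]
    - [0,0,0.0085,0,0,0]
    - [0,0,0,0,0,0]
    - [0,0,0,0,0,0]
    - [0,0,0,0,0,0]

```text
clock: 22.95
tool_pos: [0.5022, 0.1011, 0.1018]
orientation: [0.609, 0.793, 0.0, 0.0]
contact_force: [-0.8, -0.1, 0.5]
opening: 1.001
grasp_force: 0.0
```

Call:
step_arm:
  steps:
    - [0,0,0,0,0,0]
    - [0,0,0,0,0,0]
    - [0,0,0,0,0,0]
    - [0,0,0,0,0,0]
    - [0,0,0,0,0,0]
    - [0,0,0,0,0,0]
    - [0,0,0,0,0,0]
    - [0,0,0,0,0,0]
    - [0,0,0,0,0,0]
    - [0,0,0,0,0,0]
  gripper: -1
  newtons: 60

```text
clock: 24.2
tool_pos: [0.5019, 0.1011, 0.1014]
orientation: [0.609, 0.793, -0.0, -0.0]
contact_force: [-2.8, -0.0, 5.4]
opening: 0.109
grasp_force: 59.0
```

Call:
step_arm:
  steps:
    - [-0.0003,0,-0.0023,0,0.0167,0]
    - [-0.0003,0,-0.0023,0,0.0167,0]
    - [-0.0003,0,-0.0023,0,0.0167,0]
    - [-0.0003,0,-0.0023,0,0.0167,0]
    - [-0.0003,0,-0.0023,0,0.0167,0]
    - [-0.0003,0,-0.0023,0,0.0167,0]
    - [-0.0003,0,-0.0023,0,0.0167,0]
    - [-0.0003,0,-0.0023,0,0.0167,0]
    - [0,0,0,0,0,0]
    - [0,0,0,0,0,0]

```text
clock: 25.45
tool_pos: [0.5025, 0.099, 0.115]
orientation: [0.608, 0.793, 0.021, -0.028]
contact_force: [-2.6, 0.5, -0.5]
opening: 0.1
grasp_force: 58.7
```

```bash
cat > chk.py <<'E'
from h import *
import sys
np.set_printoptions(precision=4,suppress=True)
s=read_state(); print(s["tool_pos"],s["contact_force"],s["ft_torque"]); M=R.from_quat(s["orientation"]).as_matrix(); print("tool x",M[:,0],"z",M[:,2])
out=[]
for n in ["scene","side"]:
    c=camera_params(n); p,d=read_camera(n); W=cloud(d,c); W[d==0]=np.nan
    t=s["tool_pos"]; a=M[:,0]
    e=np.array([a[0],a[1]])/np.hypot(a[0],a[1]); w=np.array([-e[1],e[0]]); o=(W[...,:2]-t[:2]); X=o@e; Y=o@w
    for x0 in (-.19,-.17,-.15,-.13): # profile of tray near far corner to floor
        q=W[(abs(X-x0)<.01)&(abs(Y)<.05)&(W[...,2]>t[2]-.09)&(W[...,2]<t[2]+.05)]
        if len(q): print(n,x0,len(q),"z",np.round(np.percentile(q[:,2],[5,50,95]),4))
    u,v=map(int,proj(t-[0,0,.04]-.09*a,c)); x0,y0=max(u-80,0),max(v-80,0)
    out.append(cv2.resize(p[y0:y0+160,x0:x0+160],(400,400),interpolation=cv2.INTER_CUBIC))
cv2.imwrite(f"pics/{sys.argv[1]}.png",np.hstack(out))
E
python3 chk.py p1
```

```text
[0.5025 0.099  0.115 ] [-2.616   0.53   -0.5221] [ 0.1444  0.4555 -0.2107]
tool x [-0.2582  0.9636  0.0699] z [-0.018   0.0675 -0.9976]
scene -0.19 302 z [0.0338 0.0408 0.0779]
scene -0.17 400 z [0.0387 0.0679 0.0803]
scene -0.15 437 z [0.0395 0.071  0.0812]
scene -0.13 334 z [0.0636 0.072  0.0805]
side -0.15 5 z [0.0787 0.0811 0.0818]
side -0.13 5 z [0.071  0.0787 0.0808]
```

View pics/p1.png

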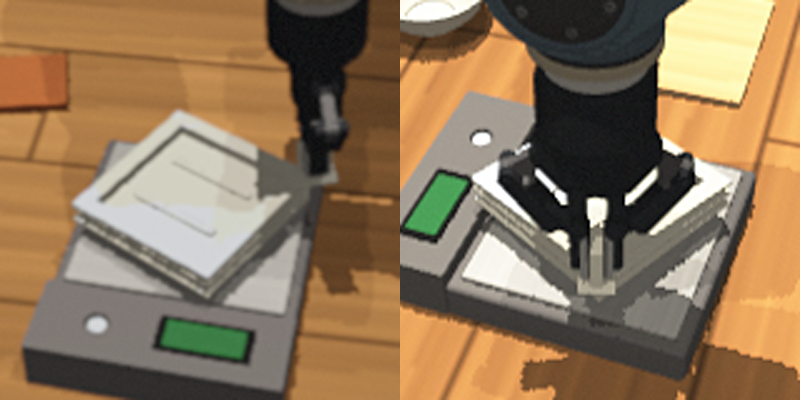

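The peel is working: the tab corner (left crop ~310,190) is up, while the far corner at (78,210) is still down with its flange top at z≈0.078. Continuing.

Call:
step_arm:
  steps:
    - [-0.0003,0,-0.0023,0,0.0167,0]
    - [-0.0003,0,-0.0023,0,0.0167,0]
    - [-0.0003,0,-0.0023,0,0.0167,0]
    - [-0.0003,0,-0.0023,0,0.0167,0]
    - [-0.0003,0,-0.0023,0,0.0167,0]
    - [-0.0003,0,-0.0023,0,0.0167,0]
    - [-0.0003,0,-0.0023,0,0.0167,0]
    - [-0.0003,0,-0.0023,0,0.0167,0]
    - [-0.0003,0,-0.0023,0,0.0167,0]
    - [-0.0003,0,-0.0023,0,0.0167,0]

```text
clock: 26.8
tool_pos: [0.5038, 0.0949, 0.1321]
orientation: [0.607, 0.791, 0.048, -0.062]
contact_force: [0.2, -0.5, -1.2]
opening: 0.103
grasp_force: 58.5
```

Call:
step_arm:
  steps:
    - [-0.0003,0,-0.0023,0,0.0167,0]
    - [-0.0003,0,-0.0023,0,0.0167,0]
    - [-0.0003,0,-0.0023,0,0.0167,0]
    - [-0.0003,0,-0.0023,0,0.0167,0]
    - [-0.0003,0,-0.0023,0,0.0167,0]
    - [-0.0003,0,-0.0023,0,0.0167,0]
    - [0,0,0,0,0,0]
    - [0,0,0,0,0,0]
    - [0,0,0,0,0,0]
    - [0,0,0,0,0,0]

```text
clock: 28.05
tool_pos: [0.5044, 0.0919, 0.1418]
orientation: [0.605, 0.789, 0.064, -0.083]
contact_force: [-0.1, -0.1, -1.8]
opening: 0.106
grasp_force: 58.6
```

```bash
python3 chk.py p2
```

```text
[0.5044 0.0919 0.1418] [-0.1109 -0.0693 -1.8011] [-0.0356 -0.0276 -0.0087]
tool x [-0.2532  0.9447  0.2083] z [-0.0539  0.2012 -0.9781]
scene -0.19 37 z [0.0597 0.0759 0.0782]
scene -0.17 201 z [0.0607 0.0797 0.0827]
scene -0.15 351 z [0.0613 0.0778 0.0866]
scene -0.13 357 z [0.0733 0.0801 0.0893]
side -0.15 21 z [0.0785 0.0855 0.0871]
side -0.13 115 z [0.0772 0.0809 0.0882]
```

View pics/p2.png

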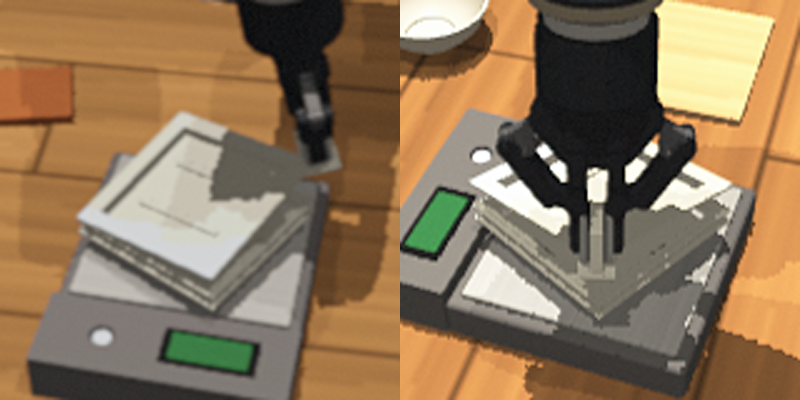

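The tray is tilted 12° with no resistance left (1.8 N, roughly its weight), the far corner is still on the rim at z≈0.077, and the lower trays haven't moved. I lift straight up and level it.

Call:
step_arm:
  steps:
    - [0.002,0,-0.01,0,0,0]
    - [0.004,0,-0.02,0,0,0]
    - [0.005,0,-0.025,0,0,0]
    - [0.006,0,-0.03,0,0,0]
    - [0.006,0,-0.028,0,0,0]
    - [0.005,0,-0.02,0,0,0]
    - [0.002,0,-0.01,0,0,0]
    - [0,0,0,0,-0.1,0]
    - [0,0,0,0,-0.2,0]
    - [0,0,0,0,-0.1008,0]

```text
clock: 29.4
tool_pos: [0.5043, 0.0918, 0.2513]
orientation: [0.609, 0.793, -0.001, 0.001]
contact_force: [-0.3, -0.2, -1.3]
opening: 0.108
grasp_force: 58.5
```

Call:
step_arm:
  steps:
    - [0,0,0,0,0,0]
    - [-0.01,0,0,0,0,0]
    - [-0.03,0,0,0,0,0]
    - [-0.05,0,0,0,0,0]
    - [-0.05,0,0,0,0,0]
    - [-0.05,0,0,0,0,0]
    - [-0.03,0,0,0,0,0]
    - [-0.01,0,0,0,0,0]
    - [0,0,0,0,0,0]
    - [0,0,0,0,0,0]

```text
clock: 30.65
tool_pos: [0.549, -0.0742, 0.2514]
orientation: [0.608, 0.794, 0.0, -0.0]
contact_force: [0.8, 0.2, -1.8]
opening: 0.104
grasp_force: 58.5
```

Call:
step_arm:
  steps:
    - [-0.01,-0.006,0,0,0,0]
    - [-0.03,-0.018,0,0,0,0]
    - [-0.04,-0.0246,0,0,0,0]
    - [-0.03,-0.018,0,0,0,0]
    - [-0.0164,-0.01,0,0,0,0]
    - [0,0,0.02,0,0,0]
    - [0,0,0.04,0,0,0]
    - [0,0,0.04,0,0,0]
    - [0,0,0.03,0,0,0]
    - [0,0,0.01,0,0,0]

```text
clock: 31.9
tool_pos: [0.5176, -0.1803, 0.1444]
orientation: [0.608, 0.794, -0.0, -0.001]
contact_force: [-0.1, 0.3, -0.7]
opening: 0.103
grasp_force: 58.5
```

Call:
step_arm:
  steps:
    - [0,0,0,0,0,0]
    - [0,0,0,0,0,0]
    - [0,0,0,0,0,0]
    - [0,0,0,0,0,0]
    - [0,0,0,0,0,0]
    - [0,0,0,0,0,0]
    - [0,0,0,0,0,0]
    - [0,0,0,0,0,0]
    - [0,0,0,0,0,0]
    - [0,0,0,0,0,0]

```text
clock: 33.15
tool_pos: [0.5182, -0.1815, 0.1464]
orientation: [0.609, 0.793, -0.0, -0.0]
contact_force: [1.0, -0.2, -1.5]
opening: 0.106
grasp_force: 58.5
```

Run:
```python
from h import *
np.set_printoptions(precision=4,suppress=True)
s=read_state(); t=s["tool_pos"]; print(t)
for n in ["scene","side","wrist"]:
    c=camera_params(n); p,d=read_camera(n); W=cloud(d,c); W[d==0]=np.nan
    if n=="scene": cv2.imwrite("pics/f1.png",p)
    q=W[(np.hypot(W[...,0]-.544,W[...,1]+.2776)<.075)&(W[...,2]>.095)&(W[...,2]<.135)]
    if len(q)>50:
        for _ in range(3):
            k=np.linalg.lstsq(np.c_[q[:,:2]-[.544,-.2776],np.ones(len(q))],q[:,2],rcond=None)[0]
            r=q[:,2]-np.c_[q[:,:2]-[.544,-.2776],np.ones(len(q))]@k; q=q[abs(r)<max(.003,np.median(abs(r))*2)]
        print(n,len(q),"plane slope deg",np.degrees(k[:2]),"z",k[2])
    q=W[(np.hypot(W[...,0]-.544,W[...,1]+.2776)<.12)&(W[...,2]>.115)&(W[...,2]<.13)]
    if len(q): print("flange rect",cv2.minAreaRect(q[:,:2].astype(np.float32)*1000))
    q=W[(np.hypot(W[...,0]-.528,W[...,1]-.006)<.115)&(W[...,2]>.06)&(W[...,2]<.085)]
    if len(q): print("lower rim",len(q),cv2.minAreaRect(q[:,:2].astype(np.float32)*1000),np.percentile(q[:,2],95))
```

```text
[ 0.5182 -0.1815  0.1464]
scene 1968 plane slope deg [1.2965 1.011 ] z 0.1145805047495178
flange rect ((541.5534057617188, -264.34832763671875), (164.5946502685547, 161.3844451904297), 60.48229217529297)
lower rim 2677 ((526.83447265625, 4.048851013183594), (141.7598419189453, 143.06497192382812), 60.06732940673828) 0.07504651079475969
side 439 plane slope deg [-2.4809  6.5021] z 0.11537299049657873
flange rect ((540.2543334960938, -264.87200927734375), (161.45677185058594, 161.46157836914062), 58.00855255126953)
lower rim 2824 ((527.9069213867188, 4.433074951171875), (142.06747436523438, 142.07371520996094), 59.92621612548828) 0.07477476660621231
wrist 1301 plane slope deg [ 6.8367 -2.8073] z 0.11567333713956118
flange rect ((524.8201293945312, -202.49090576171875), (26.168182373046875, 79.58057403564453), 14.933597564697266)
lower rim 8913 ((537.3756103515625, -40.76967239379883), (73.7886962890625, 78.71851348876953), 59.89971160888672) 0.07445828166276089
```

View pics/f1.png

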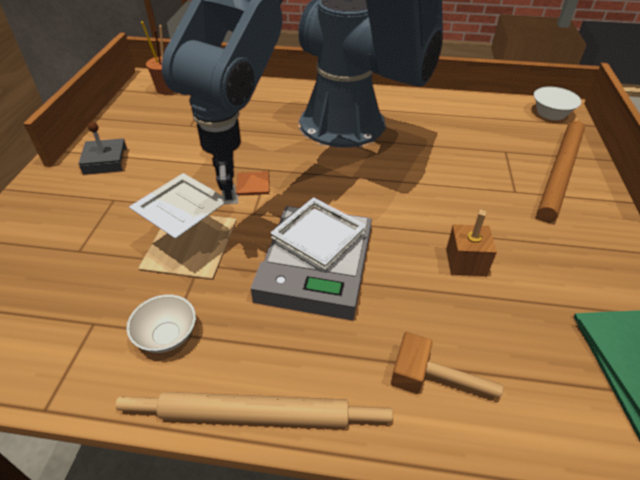

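The tray hangs over the board at (178,205), the lower trays sit on the scale and the stylus is in its block at (481,215). The floor fit mixed in ribs and flange, so I check level on the flange alone.

Run:
```python
from h import *
s=read_state(); t=s["tool_pos"]; a=np.radians(105); e=np.array([np.cos(a),np.sin(a)]); w=np.array([np.cos(a-np.pi/2),np.sin(a-np.pi/2)])
C=t[:2]-.1004*e; print("centre",C)
P=np.stack([e+w,e-w])/2**.5
for n in ["scene","side"]:
    c=camera_params(n); p,d=read_camera(n); W=cloud(d,c)
    L=(W[...,:2]-C)@P.T; m=(abs(L).max(-1)>.0625)&(abs(L).max(-1)<.069)&(W[...,2]>.1)&(W[...,2]<.14)&(d>0)
    q=W[m]; A=np.c_[(q[:,:2]-C)@e,(q[:,:2]-C)@w,np.ones(len(q))]
    keep=np.ones(len(q),bool)
    for _ in range(6):
        k=np.linalg.lstsq(A[keep],q[keep,2],rcond=None)[0]; r=q[:,2]-A@k; keep=abs(r)<max(.002,1.5*np.median(abs(r)))
    print(n,keep.sum(),len(q),"slope along diag, across (deg)",np.degrees(k[:2]),"z",k[2])
```

```text
centre [ 0.54416366 -0.27847335]
scene 511 560 slope along diag, across (deg) [0.0973488  0.05866617] z 0.12216877945643571
side 207 238 slope along diag, across (deg) [ 0.3283697  -0.02624313] z 0.12166666687906635
```

```bash
python3 -c "
from plant import *
print(close_job())"
```

```text
the job is handed in; nothing more can be done
None
```

I zeroed the scale, put the stylus back in its block, and peeled off the top tray tab corner first with the lower trays left on the scale; the job is handed in at about 33 s with the tray held level (within about 0.3°) 10 cm above the middle of the board.

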